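Pile up angle plates at the model bench

ROBOT

A 6-joint arm with a two-finger parallel gripper is mounted at the origin on the work surface. World frame = base frame: x ahead of the robot, y to its left, z up, the work surface at z = 0. Lengths are in mm, angles in rad, forces in N, time in s.
With the tool pointing down it reaches from about 325 to 900 mm from the base axis. Payload 3.5 kg.
Tool frame: the origin (TCP) lies on the centre line of the jaws, within the pads' length; the fingertips stand 25 mm ahead of it and the grasp point (between the pads) lies 6 mm ahead of it; z points along the fingers, y is the line along which they close (so a half turn about z gives the same grasp; the last joint's range is limited). The gripper opens to 85 mm and grips with 20 to 120 N. Pads are 22 mm wide; open, the fingers measure 114 mm over their backs; the gripper's body (76 mm by 85 mm) begins 54 mm behind the grasp point. The pads swing forward as they close: fully open they stand 13 mm farther back than shut.
Start: joints at [1.232, 0.276, -0.026, 1.268, 0, 1.467], TCP at [146.02, 607.701, 256.313] pointing down, gripper open.
Joint ranges: [-3.12, 3.12], [-0.85, 1.88], [-1.08, 1.24], [-1.95, 2.15], [-1.57, 1.53], [-3.14, 3.14]. Speed limits (rad/s): [2.57, 2.57, 3.14, 3.14, 3.14, 3.14].

INTERFACE

Orientations are given as a unit quaternion [w, x, y, z].
In Python, from rig import read_state, cams, workorder gives the robot as it stands.
- The arm moves only by the tool move_arm, never from a script. Its argument "plan" is a list of rows, each a list of 6 numbers: the shift along the tool's x, y, z in mm, then the turn, a rotation vector about the tool's x, y, z in rad. In form: [[dx, dy, dz, ax, ay, az], ...]. A call has 1 to 12 rows; each row is the pose to reach, as a shift and turn from the pose commanded when the call began, along the tool's axes at that moment; what a row does not reach only later rows make up. A row lasts 1/12 s, in which the tool goes at most 41.7 mm and 7.16 degrees, less where a joint would pass 70% of its speed; a pose out of reach is approached as far as the arm can. A call with a gripper value outside its range is refused whole. "grip" is the opening, from -1 (shut) to 1 (fully open), set as the call begins (left out, the last holds). The fingers move at their own pace and stop on an object; the grip force is fixed at half the most. Time passes only in rows, so rows that repeat a pose let the fingers close. It gives the time, the measured TCP pose, the force, the opening and the grip force at its end, in the units of the state.
- read_state(): the state, without advancing time (a new reading comes with each control period).
- cams.snapshot(name): name is "scene" or "top"; returns the picture (384x512x3 uint8, red, green, blue); there is no depth.
- cams.get_calibration(name): a dict with "K" (3x3 intrinsics, pixels), "R" (3x3) and "t" (3): a world point X has camera coordinates R X + t. Camera axes: x right, y down, z forward; pixel columns grow to the right and rows downward; lengths in mm; the calibration is good to about 2 mm. A picture is of the moment at which its call begins. get_calibration takes no time and is no camera call.
- workorder.finish_job(): hands the job in; it is judged then, once.
The state is a dict: "clock": time; "joint_positions": joint angles; "qd": joint speeds; "joint_torque": joint torques, N m; "position": TCP position; "orientation": TCP orientation; "contact_force": force on the tool from outside, world axes, zero at the start; "ft_torque": the same for the moment, N m; "opening": finger opening in mm; "gripper_force": force on a finger pad.
Only numpy, scipy, OpenCV 4.12 (cv2) and the standard library are available. Lean on these libraries where they do the work, as an engineer would, in place of code of your own. Each camera call takes 0.05 s, during which the arm holds its last target. There are 200 camera calls.

TASK

Finish the pile of L-shaped angle plates on the black pad: lay the white plate flat on the blue one, turned so that its lip is at the opposite end, then lay the yellow plate flat on the white one with its lip at the same end as the blue one's. Each plate lies level with its free end close beside the lip of the one below (about 10 mm from it, not on it), in line with the pile. Leave the blue plate where it lies, do not disturb the red plate, and let go.

Things in the scene. Friction and masses are not known exactly. Their poses are not given: they have to be found in the camera images.
- blue_angle: Blue, bottom of the pile, on a fixed pad 170 x 90 x 6 mm. L-section metal plate, 0.2 kg: base 110 (x) x 40 (y) x 15 mm, with a lip standing up at its -x end, 12 mm thick, 30 mm tall from the underside. Origin: centre of the underside; x points away from the lip, z up. Centre of mass at x = -5 mm. White's origin belongs 22 mm along blue's +x (lip + 10 mm gap), 15 mm higher.
- white_angle: White, goes second; starts on the bench, lip up. L-section metal plate, 0.2 kg: base 110 (x) x 40 (y) x 15 mm, with a lip standing up at its -x end, 12 mm thick, 30 mm tall from the underside. Origin: centre of the underside; x points away from the lip, z up. Centre of mass at x = -5 mm. Yellow's origin belongs about 22 mm along white's +x, 15 mm higher: right above blue's.
- yellow_angle: Yellow, goes on top; starts on the bench, lip up. L-section metal plate, 0.2 kg: base 110 (x) x 40 (y) x 15 mm, with a lip standing up at its -x end, 12 mm thick, 30 mm tall from the underside. Origin: centre of the underside; x points away from the lip, z up. Centre of mass at x = -5 mm. 
- red_angle: Red reject on the bench, lip up: leave it alone. Same shape. L-section metal plate, 0.2 kg: base 110 (x) x 40 (y) x 15 mm, with a lip standing up at its -x end, 12 mm thick, 30 mm tall from the underside. Origin: centre of the underside; x points away from the lip, z up. Centre of mass at x = -5 mm. 
Things that resemble listed ones, but are neither listed nor needed, are in the scene too. Of the things that look like the white_angle, take the one that is farthest from the robot's base at the start. What is meant by the yellow_angle is not green, and is the smaller of those in its own colour.

How it is judged:
By the outcome, as a careful person would: the job done as asked, in the order asked, and still so for the second after the job is handed in, with the robot touching nothing.
It also fails if it takes over 51 s, if anything falls off the work surface, if the arm or the gripper's body presses on something with over 40 N, if the wrist force passes 120 N, or if a joint passes its speed limit or range.

## Working session

There is one attempt and no reset: what is moved stays moved. The work goes in short steps, Python scripts to look and compute and a tool call to move; the robot and the scene stay as the last step left them, time stands still between calls to the robot, and variables do not carry over. Pictures are saved under pics/ and viewed, at most 10 in all, crops included, and the job is handed in when it is done.

Besides the shell and the picture viewer there is one more tool, called after ">>>" as name(argument=value, ...), one argument or row to a line, values as JSON. move_arm: Moves the arm, as the interface text tells. Its arguments: {"type":"object","properties":{"plan":{"type":"array","items":{"type":"array","items":{"type":"number"}}},"grip":{"type":"number"}},"required":["plan"]}

```bash
mkdir -p pics; ls; python3 - <<'E'
from rig import read_state, cams, workorder
import cv2,numpy as np
s=read_state(); print({k:np.round(v,3).tolist() for k,v in s.items()})
for n in("scene","top"):
    im=cams.snapshot(n); cv2.imwrite(f"pics/{n}0.png",im[:,:,::-1])
    c=cams.get_calibration(n); print(n,{k:np.round(v,4).tolist() for k,v in c.items()})
E
```

```text
pics
{'clock': 0.0, 'joint_positions': [1.232, 0.277, -0.028, 1.268, -0.0, 1.467], 'qd': [-0.001, 0.001, 0.001, -0.0, -0.001, 0.002], 'joint_torque': [0.002, -44.551, 29.52, 0.016, -0.0, 0.0], 'position': [145.796, 607.007, 255.137], 'orientation': [-0.0, 0.118, 0.993, -0.001], 'contact_force': [-0.054, -0.074, 0.411], 'ft_torque': [-0.031, -0.019, -0.03], 'gripper_force': 0.0, 'opening': 85.219}
scene {'K': [[410.618, 0.0, 262.1682], [0.0, 410.618, 186.9658], [0.0, 0.0, 1.0]], 'R': [[0.1883, 0.982, 0.0147], [0.7655, -0.1374, -0.6285], [-0.6152, 0.1296, -0.7776]], 't': [-143.2046, -331.1557, 1493.3438]}
top {'K': [[499.5915, 0.0, 250.8107], [0.0, 499.5915, 182.7999], [0.0, 0.0, 1.0]], 'R': [[-0.0253, -0.9996, -0.0095], [-0.9854, 0.0265, -0.1682], [0.1684, 0.0051, -0.9857]], 't': [61.7708, 495.7817, 1395.8757]}
```

View pics/scene0.png

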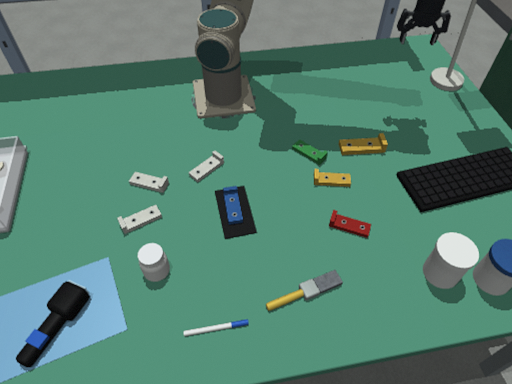

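View pics/top0.png

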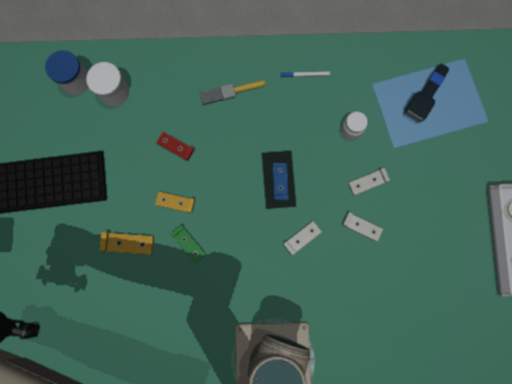

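Candidates, by top-view pixel:
- White: (303,238), (363,226) and (368,181). The last is farthest from the base and is at scene (140,218).
- Yellow: (175,202), the smaller one, at scene (332,179), and (127,243), the larger one. Green (188,244) is excluded.
- Blue is at top (280,180) and scene (233,205). Red is at top (175,146).

Next I measure and make one close crop.

```bash
cat > h.py <<'E'
from rig import read_state, cams
import cv2,numpy as np
HSV={'blue':((105,120,60),(130,255,255)),'white':((0,0,130),(180,60,255)),'yellow':((14,130,110),(28,255,255)),'red':((170,120,80),(180,255,255))}
C={n:cams.get_calibration(n) for n in('scene','top')}
def ray(n,uv,z):
    c=C[n];K,R,t=map(np.array,(c['K'],c['R'],c['t']))
    uv=np.atleast_2d(np.array(uv,float)); d=np.c_[uv,np.ones(len(uv))]@np.linalg.inv(K).T@R
    o=-R.T@t; return o+d*((z-o[2])/d[:,2])[:,None]
def proj(n,X):
    c=C[n];p=(np.array(c['R'])@np.array(X)+c['t'])@np.array(c['K']).T;return p[:2]/p[2]
def tri(a,b):
    P=[np.array(C[n]['K'])@np.c_[C[n]['R'],C[n]['t']] for n in('scene','top')]
    X=cv2.triangulatePoints(*P,np.array(a,float).reshape(2,1),np.array(b,float).reshape(2,1)).ravel();return X[:3]/X[3]
def blob(im,col,near):
    hsv=cv2.cvtColor(im,cv2.COLOR_RGB2HSV); m=cv2.inRange(hsv,*HSV[col])
    cs=cv2.findContours(m,cv2.RETR_EXTERNAL,cv2.CHAIN_APPROX_NONE)[0]
    cs=[c for c in cs if cv2.contourArea(c)>60]
    return min(cs,key=lambda c:np.hypot(*(c[:,0].mean(0)-near)))
def crop(im,uv,s=8,w=32):
    u,v=map(int,uv); return cv2.resize(im[v-w//1:v+w,u-w:u+w],None,fx=4,fy=4,interpolation=cv2.INTER_CUBIC)
E
python3 - <<'E'
from h import *
I={n:cams.snapshot(n) for n in('scene','top')}
pts={'blue':((233,205),(280,180)),'white':((140,218),(368,181)),'yellow':((332,179),(175,202))}
rows=[]
for k,(n) in enumerate(('scene','top')):
    r=[]
    for col,p in pts.items():
        c=blob(I[n],col,p[k]); r.append(crop(I[n],p[k]))
        W=ray(n,c[:,0],15)[:,:2].astype(np.float32); rc=cv2.minAreaRect(W)
        print(n,col,cv2.contourArea(c),c[:,0].mean(0).round(1),np.round(rc[0],1),np.round(rc[1],1),round(rc[2],1))
        # dark holes inside filled mask
        m=np.zeros(I[n].shape[:2],np.uint8);cv2.drawContours(m,[c],-1,255,-1)
        g=I[n].max(2); 
        med=np.median(g[m>0]); d=((g<0.6*med)&(m>0)).astype(np.uint8)
        N,_,st,ce=cv2.connectedComponentsWithStats(d)
        print('  dark',[(int(st[i,4]),ce[i].round(1).tolist()) for i in range(1,N) if st[i,4]>2])
    rows.append(np.hstack(r))
cv2.imwrite('pics/crop1.png',np.vstack(rows)[:,:,::-1]); print(np.vstack(rows).shape)
for nm,p in pts.items(): print(nm,tri(*p))
E
```

```text
scene blue 445.5 [231.8 202.2] [501.6 -37.3] [ 42.8 126.6] 89.2
  dark [(3, [236.7, 188.7]), (28, [229.9, 192.3]), (3, [231.7, 199.3]), (4, [229.0, 222.2]), (17, [236.5, 221.2])]
scene white 463.5 [138.1 217.2] [ 496.3 -297.4] [ 53.5 111.3] 19.3
  dark [(5, [151.2, 211.6]), (5, [133.2, 219.6])]
scene yellow 318.0 [331.4 177.3] [452.4 273. ] [107.8  51.6] 74.5
  dark [(5, [326.0, 177.0]), (5, [343.2, 177.6])]
top blue 487.5 [280.2 181.2] [503.9 -37.5] [111.1  42.6] 0.0
  dark [(3, [287.0, 171.0]), (4, [273.0, 180.5])]
top white 382.5 [366.3 182.2] [ 494.6 -289.2] [38.3 95.7] 20.8
  dark [(5, [374.0, 179.0]), (4, [357.5, 185.5])]
top yellow 449.0 [174.5 201.7] [452.  273.2] [106.6  40.8] 76.7
  dark [(3, [163.3, 199.3]), (5, [180.4, 203.2])]
(512, 768, 3)
blue [507.45677725 -36.38782094  17.90571374]
white [ 499.10065484 -295.8511323     8.45037528]
yellow [452.787321   274.13742257   3.10526752]
```

```bash
python3 -c "
import cv2;i=cv2.imread('pics/crop1.png');print(i.shape);cv2.imwrite('pics/crop1v.png',i if i.shape[1]<=800 else cv2.resize(i,(768,512)))"
```

```text
(512, 768, 3)
```

View pics/crop1v.png

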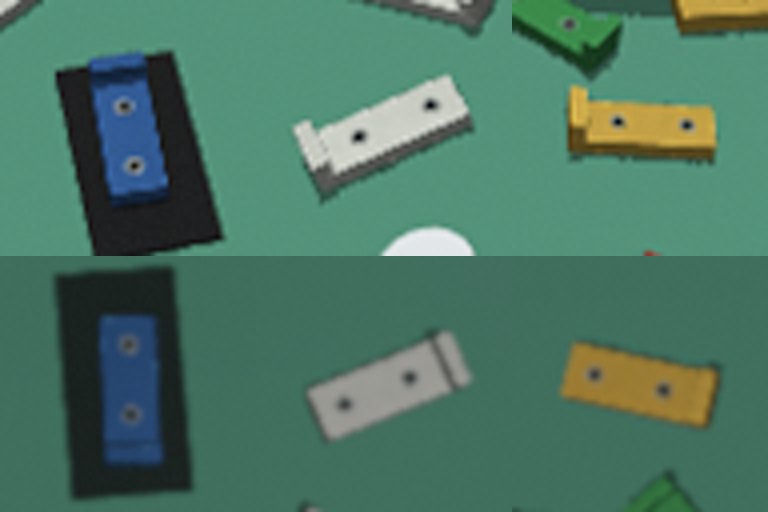

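```bash
cat >> h.py <<'E'
from scipy.spatial.transform import Rotation as Rn
def hole(im,uv,r=3.2):
    g=im.max(2).astype(float); uv=np.array(uv,float)
    yy,xx=np.mgrid[:g.shape[0],:g.shape[1]]
    for _ in range(6):
        w=np.hypot(xx-uv[0],yy-uv[1])<r
        b=np.percentile(g[w],75); q=np.clip(b-g,0,None)*w
        uv=np.array([(q*xx).sum(),(q*yy).sum()])/q.sum()
    return uv
def toolvec(X,yawcur=None):
    s=read_state(); R=Rn.from_quat(np.roll(s['orientation'],-1)); return R.inv().apply(np.array(X)-s['position'])
E
python3 - <<'E'
from h import *
I={n:cams.snapshot(n) for n in('scene','top')}
# (near-lip hole, far hole) per view
H={'blue':(((232,199.5),(280.7,187.5)),((234.5,214.2),(280,170))),
'white':(((133.7,220),(374.5,179.5)),((151.7,212),(358,186))),
'yellow':(((326.5,177.5),(181,203.5)),((343.7,178.2),(163.7,199.5)))}
for k,hs in H.items():
    X=[]; T=[];S=[]
    for (a,b) in hs:
        a=hole(I['scene'],a,2.8);b=hole(I['top'],b,2.8);X.append(tri(a,b));T.append(b);S.append(a)
    z=21 if k=='blue' else 15
    P=ray('top',T,z)[:,:2];Q=ray('scene',S,z)[:,:2]
    f=lambda p:(np.round(p,1).tolist(),round(np.degrees(np.arctan2(*(p[1]-p[0])[1::-1])),1),round(np.linalg.norm(p[1]-p[0]),1))
    print(k,'tri',np.round(X,1).tolist(),'\n top',f(P),'\n scene',f(Q))
    # contour in the top view along/across the hole line: extents
    for n,PP in(('top',P),('scene',Q)):
        c=blob(I[n],k,np.mean(T if n=='top' else S,0)); W=ray(n,c[:,0],z)[:,:2]
        d=(PP[1]-PP[0])/np.linalg.norm(PP[1]-PP[0]); nn=np.array([-d[1],d[0]]); W=W-PP.mean(0)
        x=W@d;y=W@nn
        out=[]
        for s in(1,-1):
            sel=(s*y>10)&(abs(x)<28); out.append(np.round([np.degrees(np.polyfit(x[sel],y[sel],1)[0]),np.median(y[sel])],1).tolist())
        print('  ',n,'xext',x.min().round(1),x.max().round(1),'edges slope/offset',out)
s=read_state();print(Rn.from_quat(np.roll(s['orientation'],-1)).as_matrix().round(3))
E
```

```text
blue tri [[486.4, -36.5, 16.4], [538.3, -36.9, 16.9]] 
 top ([[485.6, -36.3], [537.5, -36.6]], np.float64(-0.3), np.float64(51.9)) 
 scene ([[489.9, -36.7], [541.2, -37.3]], np.float64(-0.7), np.float64(51.3))
   top xext -61.2 46.3 edges slope/offset [[2.2, 19.8], [-1.5, -20.7]]
   scene xext -72.4 53.4 edges slope/offset [[1.5, 18.8], [0.9, -20.4]]
white tri [[504.0, -313.1, 11.6], [485.6, -264.2, 11.4]] 
 top ([[503.4, -312.2], [485.1, -263.4]], np.float64(110.6), np.float64(52.1)) 
 scene ([[506.5, -312.5], [488.3, -263.6]], np.float64(110.4), np.float64(52.3))
   top xext -49.6 46.4 edges slope/offset [[0.1, 18.1], [-0.6, -17.6]]
   scene xext -63.7 47.1 edges slope/offset [[0.0, 19.1], [0.8, -20.4]]
yellow tri [[447.9, 256.5, 10.6], [460.8, 306.8, 11.4]] 
 top ([[447.3, 255.6], [460.2, 306.1]], np.float64(75.6), np.float64(52.1)) 
 scene ([[451.4, 255.1], [463.6, 305.4]], np.float64(76.4), np.float64(51.7))
   top xext -60.9 45.6 edges slope/offset [[0.2, 18.4], [0.4, -18.5]]
   scene xext -62.3 45.3 edges slope/offset [[-2.9, 15.5], [-1.6, -20.9]]
[[-0.972  0.234 -0.   ]
 [ 0.234  0.972 -0.001]
 [ 0.    -0.001 -1.   ]]
```

The close crop confirms my picks. White (farthest) has its lip at the left in scene and at the right in top. The small yellow plate's lip is likewise left in scene and right in top. Blue's lip is at the robot end, nearest the base. The holes give positions and heights, and the two heights differ by 5.5 mm, which agrees with the pad.

Next I move towards the white plate.

>>> move_arm(
  plan=[
    [-380,-328,0,0,0,0.977],
    [-380,-328,0,0,0,0.977],
    [-380,-328,0,0,0,0.977],
    [-380,-328,0,0,0,0.977],
    [-380,-328,0,0,0,0.977],
    [-380,-328,0,0,0,0.977],
    [-380,-328,0,0,0,0.977],
    [-380,-328,0,0,0,0.977],
    [-380,-328,0,0,0,0.977],
    [-380,-328,0,0,0,0.977],
    [-380,-328,0,0,0,0.977],
    [-380,-328,0,0,0,0.977],
  ],
  grip=1,
)

```text
clock: 1.3
position: [438.5, 199.7, 256.6]
orientation: [0.0, 0.57, 0.822, 0.0]
contact_force: [0.8, 0.3, 0.4]
opening: 85.4
gripper_force: 0.0
```

>>> move_arm(
  plan=[
    [-489,-117,100,0,0,0],
    [-489,-117,100,0,0,0],
    [-489,-117,100,0,0,0],
    [-489,-117,100,0,0,0],
    [-489,-117,100,0,0,0],
    [-489,-117,100,0,0,0],
    [-489,-117,100,0,0,0],
    [-489,-117,100,0,0,0],
    [-489,-117,100,0,0,0],
    [-489,-117,100,0,0,0],
    [-489,-117,100,0,0,0],
    [-489,-117,100,0,0,0],
  ],
)

```text
clock: 2.3
position: [497.8, -287.2, 158.5]
orientation: [0.0, 0.57, 0.822, 0.0]
contact_force: [0.4, 0.4, 0.0]
opening: 85.1
gripper_force: 0.0
```

```bash
python3 - <<'E'
from h import *
print(toolvec([500,-299.2,27]).round(1),read_state()['position'],read_state()['orientation'])
E
```

```text
[-12.   -2.2 131.5] [ 497.79425212 -287.24075012  158.45924776] [1.58257459e-04 5.70088094e-01 8.21583554e-01 6.38254627e-05]
```

>>> move_arm(
  plan=[
    [-12,-2,40,0,0,0],
    [-12,-2,80,0,0,0],
    [-12,-2,105,0,0,0],
    [-12,-2,120,0,0,0],
    [-12,-2,120,0,0,0],
    [-12,-2,120,0,0,0],
  ],
)

```text
clock: 2.8
position: [499.6, -296.5, 38.0]
orientation: [-0.001, 0.57, 0.822, 0.0]
contact_force: [0.6, 0.3, 0.4]
opening: 85.3
gripper_force: 0.0
```

>>> move_arm(
  plan=[
    [0,0,0,0,0,0],
    [0,0,0,0,0,0],
    [0,0,0,0,0,0],
    [0,0,0,0,0,0],
    [0,0,0,0,0,0],
    [0,0,0,0,0,0],
    [0,0,0,0,0,0],
    [0,0,0,0,0,0],
  ],
  grip=-0.29,
)

```text
clock: 3.47
position: [500.8, -297.3, 39.6]
orientation: [0.001, 0.57, 0.822, 0.0]
contact_force: [-0.4, 1.0, 6.1]
opening: 30.3
gripper_force: 2.7
```

>>> move_arm(
  plan=[
    [0,0,-6,0,0,0],
    [0,0,-6,0,0,0],
    [0,0,-6,0,0,0],
    [0,0,-6,0,0,0],
    [0,0,-6,0,0,0],
  ],
  grip=0.9,
)

```text
clock: 3.88
position: [500.1, -296.8, 44.5]
orientation: [-0.0, 0.57, 0.822, 0.0]
contact_force: [0.5, 0.1, -0.3]
opening: 81.1
gripper_force: 0.0
```

```bash
python3 - <<'E'
from h import *
I={n:cams.snapshot(n) for n in('scene','top')}
print(toolvec([500,-299.2,27]).round(1),read_state()['position'].round(1) if hasattr(read_state()['position'],'round') else read_state()['position'])
cv2.imwrite('pics/c2.png',np.hstack([crop(I['scene'],(140,214)),crop(I['top'],(366,182))])[:,:,::-1])
E
```

```text
[-2.2 -0.9 17.5] [ 500.1 -296.9   44.5]
```

View pics/c2.png

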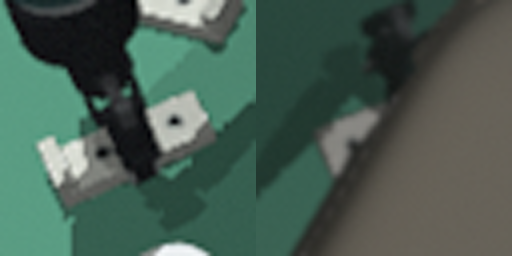

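The crop shows the fingers straddling the white plate between its two holes, with the plate undisturbed (lip at about scene (123,214)). I descend and grip.

>>> move_arm(
  plan=[
    [-1,0,9,0,0,0],
    [-2,-1,17.5,0,0,0],
    [-2,-1,17.5,0,0,0],
  ],
)

```text
clock: 4.23
position: [498.5, -298.3, 24.9]
orientation: [-0.002, 0.57, 0.822, 0.0]
contact_force: [-0.4, -0.4, -0.2]
opening: 81.3
gripper_force: 0.0
```

>>> move_arm(
  plan=[
    [0,0,0,0,0,0],
    [0,0,0,0,0,0],
    [0,0,0,0,0,0],
    [0,0,0,0,0,0],
    [0,0,0,0,0,0],
    [0,0,0,0,0,0],
    [0,0,0,0,0,0],
    [0,0,0,0,0,0],
    [0,0,0,0,0,0],
  ],
  grip=-1,
)

```text
clock: 4.98
position: [500.5, -299.6, 27.8]
orientation: [0.001, 0.57, 0.822, -0.0]
contact_force: [-0.1, 0.6, 4.4]
opening: 38.3
gripper_force: 62.0
```

>>> move_arm(
  plan=[
    [0,0,-8,0,0,0],
    [0,0,-24,0,0,0],
    [0,0,-46,0,0,0],
    [0,0,-68,0,0,0],
    [0,0,-84,0,0,0],
    [0,0,-90,0,0,0],
    [0,0,-90,0,0,0],
  ],
)

```text
clock: 5.57
position: [500.7, -299.7, 118.7]
orientation: [0.001, 0.57, 0.822, 0.0]
contact_force: [0.8, -0.6, -2.9]
opening: 38.0
gripper_force: 61.4
```

>>> move_arm(
  plan=[
    [8,4,0,0,0,-0.05],
    [25,13,0,0,0,-0.15],
    [48,25,0,0,0,-0.26],
    [72,37,0,0,0,-0.38],
    [97,50,0,0,0,-0.5],
    [122,63,0,0,0,-0.62],
    [147,76,0,0,0,-0.74],
    [172,89,0,0,0,-0.86],
    [195,101,0,0,0,-0.98],
    [215,111,0,0,0,-1.08],
    [229,118,0,0,0,-1.17],
    [235,121,0,0,0,-1.213],
  ],
)

```text
clock: 6.57
position: [529.2, -34.1, 115.2]
orientation: [-0.002, -0.003, 1.0, 0.001]
contact_force: [-0.6, 1.3, -2.3]
opening: 38.0
gripper_force: 61.3
```

```bash
python3 - <<'E'
from h import *
I={n:cams.snapshot(n) for n in('scene','top')}
s=read_state();print(toolvec([531.8,-36.7,48.5]).round(1),np.round(s['position'],1),np.round(s['orientation'],4),s['opening'],s['gripper_force'],np.round(s['contact_force'],1))
cv2.imwrite('pics/c3.png',np.hstack([crop(I['scene'],(233,190)),crop(I['top'],(280,170))])[:,:,::-1])
E
```

```text
[-2.7 -1.6 66.9] [529.3 -35.1 115.4] [-1.9e-03 -1.2e-03  1.0e+00  5.0e-04] 37.77529011714958 61.332149505615234 [ 0.   0.1 -3. ]
```

View pics/c3.png

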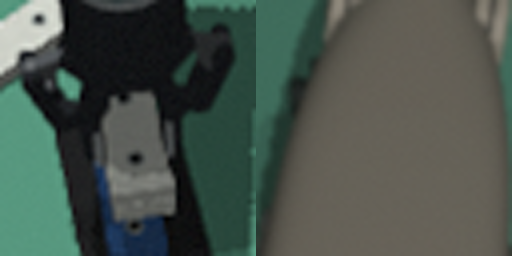

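```bash
python3 - <<'E'
from h import *
im=cams.snapshot('scene'); h=hole(im,(234.7,197.5),2.8); print(h,ray('scene',[h],103).round(1))
E
```

```text
[234.24375    197.17291667] [[545.8 -34.7 103. ]]
```

>>> move_arm(
  plan=[
    [-1,-1,10,0,0,0],
    [-2,-1.6,25,0,0,0],
    [-2.5,-1.6,38,0,0,0],
    [-2.5,-1.6,46,0,0,0],
    [-2.5,-1.6,50,0,0,0],
    [-2.5,-1.6,50,0,0,0],
    [-2.5,-1.6,50,0,0,0],
  ],
)

```text
clock: 7.3
position: [533.4, -38.7, 67.1]
orientation: [-0.0, 0.0, 1.0, 0.0]
contact_force: [0.7, -0.2, -2.3]
opening: 38.5
gripper_force: 61.3
```

```bash
python3 - <<'E'
from h import *
P=[]
for i in range(6):
    cams.snapshot('top'); P.append(read_state()['position'])
print(np.round(P,1).tolist(),np.mean(P,0).round(2),toolvec([531.8,-36.7,48.5]))
E
```

```text
[[534.0, -38.7, 67.6], [534.2, -38.6, 67.9], [534.3, -38.6, 68.1], [534.3, -38.6, 68.1], [534.2, -38.5, 68.0], [534.1, -38.4, 67.9]] [534.18 -38.56  67.94] [ 2.27538943  1.7082607  19.4277218 ]
```

>>> move_arm(
  plan=[
    [1.5,1,8,0,0,0],
    [2.2,1.8,14,0,0,0],
    [2.2,1.8,16,0,0,0],
    [2.2,1.8,16,0,0,0],
    [2.2,1.8,16,0,0,0],
    [2.2,1.8,16,0,0,0],
    [2.2,1.8,16,0,0,0],
  ],
)

```text
clock: 8.18
position: [531.7, -36.6, 51.5]
orientation: [0.0, -0.0, 1.0, -0.0]
contact_force: [0.6, -1.2, -2.2]
opening: 38.1
gripper_force: 61.3
```

```bash
python3 - <<'E'
from h import *
I=cams.snapshot('scene');s=read_state()
print(toolvec([531.8,-36.7,48.5]).round(1),np.round(s['position'],1),np.round(s['orientation'],4),np.round(s['contact_force'],1))
cv2.imwrite('pics/c4.png',cv2.resize(crop(I,(234,205)),(512,512))[:,:,::-1])
E
```

```text
[-0.1 -0.1  3. ] [531.7 -36.6  51.5] [ 3.e-04 -1.e-04  1.e+00 -0.e+00] [-0.6 -0.1 -2.2]
```

View pics/c4.png

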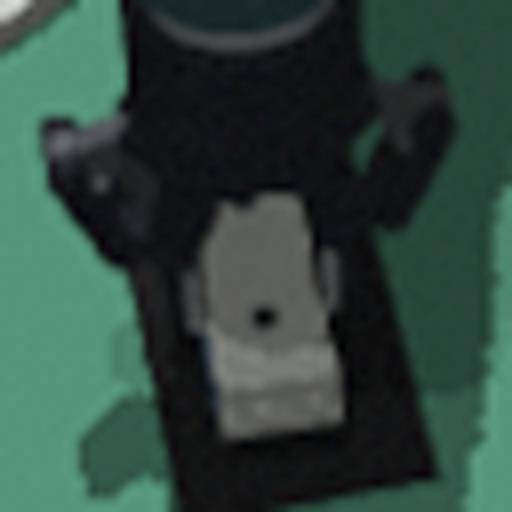

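Alignment above blue looks right, with white's lip at the +x end. I lower and release.

>>> move_arm(
  plan=[
    [0,0,1,0,0,0],
    [0,0,2,0,0,0],
    [0,0,2.7,0,0,0],
    [0,0,3.2,0,0,0],
    [0,0,3.2,0,0,0],
    [0,0,3.2,0,0,0],
  ],
)

```text
clock: 8.73
position: [531.5, -36.6, 48.8]
orientation: [0.0, -0.0, 1.0, -0.0]
contact_force: [-2.8, 0.2, 6.0]
opening: 38.4
gripper_force: 62.2
```

>>> move_arm(
  plan=[
    [0,0,0,0,0,0],
    [0,0,0,0,0,0],
    [0,0,0,0,0,0],
    [0,0,0,0,0,0],
    [0,0,0,0,0,0],
  ],
  grip=0.8,
)

```text
clock: 9.15
position: [531.4, -36.6, 48.0]
orientation: [0.0, -0.0, 1.0, -0.0]
contact_force: [-0.3, 0.2, 0.7]
opening: 76.8
gripper_force: 0.0
```

>>> move_arm(
  plan=[
    [0,0,-15,0,0,0],
    [0,0,-45,0,0,0],
    [0,0,-75,0,0,0],
    [0,0,-100,0,0,0],
    [5,30,-110,0,0,-0.1],
    [15,65,-110,0,0,-0.2],
    [30,100,-110,0,0,-0.3],
    [40,140,-110,0,0,-0.4],
    [50,180,-110,0,0,-0.5],
    [60,220,-110,0,0,-0.62],
    [70,250,-110,0,0,-0.74],
    [75,270,-110,0,0,-0.86],
  ],
)

```text
clock: 10.15
position: [454.8, 236.1, 158.1]
orientation: [0.0, -0.421, 0.907, 0.0]
contact_force: [0.5, -0.8, -0.4]
opening: 76.8
gripper_force: 0.0
```

```bash
python3 - <<'E'
from h import *
I={n:cams.snapshot(n) for n in('scene','top')}
s=read_state();print(np.round(s['position'],1),np.round(s['orientation'],4),s['opening'])
cv2.imwrite('pics/c5.png',cv2.resize(np.hstack([crop(I['scene'],(234,205)),crop(I['top'],(280,180))]),(800,400))[:,:,::-1])
E
```

```text
[455.3 236.1 158. ] [ 2.000e-04 -4.197e-01  9.077e-01  4.000e-04] 76.4907571273402
```

View pics/c5.png

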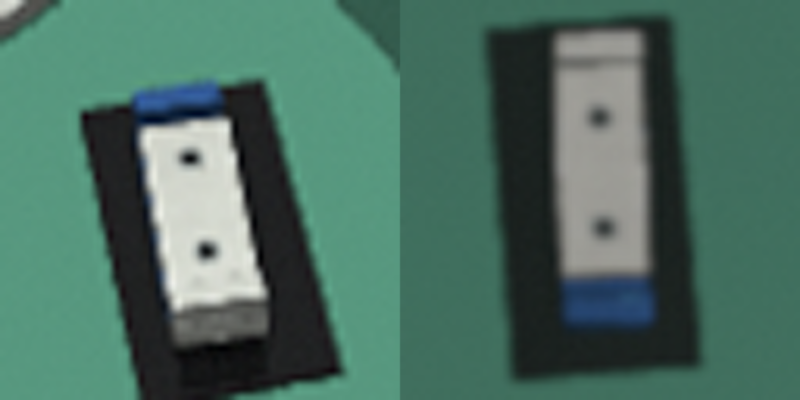

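```bash
python3 - <<'E'
from h import *
I={n:cams.snapshot(n) for n in('scene','top')}
for n,a,b in(('scene',(232.4,198.1),(235.1,213)),('top',(280.6,184.4),(279.8,166.7))):
    h=[hole(I[n],q,2.8) for q in(a,b)]; P=ray(n,h,36)[:,:2]
    d=P[0]-P[1]; print(n,P.round(1).tolist(),'mid',P.mean(0).round(1),'yaw',np.degrees(np.arctan2(d[1],d[0])).round(1),'len',np.linalg.norm(d).round(1))
    print('x: rgb at z=36 plane')
    for x in np.arange(418,470,2.):
        v=np.mean([cv2.getRectSubPix(I[n],(1,1),tuple(map(float,proj(n,(x,y,36)))))[0,0] for y in np.linspace(-48,-26,8)],0)
        print(int(x),v.round().astype(int).tolist(),end=' ')
    print()
    for x in (475,500,525,545):
        ys=np.arange(-70,0,1.); v=np.array([cv2.getRectSubPix(I[n],(1,1),tuple(map(float,proj(n,(x,y,36)))))[0,0].astype(int)[0] for y in ys])
        m=ys[v>v.max()*0.5]; print(' y edges at',x,m.min(),m.max())
E
```

```text
scene [[495.6, -36.4], [547.5, -36.5]] mid [521.5 -36.4] yaw 179.9 len 51.9
x: rgb at z=36 plane
418 [88, 152, 127] 420 [87, 152, 127] 422 [87, 152, 127] 424 [87, 152, 127] 426 [87, 152, 127] 428 [87, 152, 127] 430 [87, 152, 127] 432 [88, 152, 127] 434 [87, 152, 127] 436 [87, 152, 127] 438 [87, 152, 127] 440 [87, 152, 127] 442 [87, 152, 127] 444 [88, 152, 126] 446 [88, 153, 127] 448 [87, 151, 125] 450 [82, 144, 127] 452 [73, 128, 132] 454 [62, 110, 139] 456 [54, 95, 145] 458 [50, 90, 149] 460 [51, 92, 151] 462 [49, 87, 142] 464 [41, 74, 121] 466 [30, 56, 92] 468 [19, 38, 64] 
 y edges at 475 -56.0 -17.0
 y edges at 500 -57.0 -16.0
 y edges at 525 -57.0 -17.0
 y edges at 545 -57.0 -17.0
top [[492.5, -36.1], [544.6, -35.5]] mid [518.5 -35.8] yaw -179.4 len 52.1
x: rgb at z=36 plane
418 [64, 111, 94] 420 [63, 109, 92] 422 [58, 99, 84] 424 [49, 81, 69] 426 [38, 59, 51] 428 [30, 42, 38] 430 [27, 35, 32] 432 [27, 34, 31] 434 [27, 34, 32] 436 [27, 34, 32] 438 [27, 34, 32] 440 [27, 34, 32] 442 [26, 34, 36] 444 [25, 37, 44] 446 [25, 42, 58] 448 [29, 51, 78] 450 [34, 60, 95] 452 [38, 68, 108] 454 [39, 69, 110] 456 [39, 69, 109] 458 [38, 68, 106] 460 [36, 65, 100] 462 [34, 62, 96] 464 [34, 62, 96] 466 [41, 66, 101] 468 [59, 75, 99] 
 y edges at 475 -57.0 -15.0
 y edges at 500 -57.0 -15.0
 y edges at 525 -57.0 -14.0
 y edges at 545 -56.0 -15.0
```

White lies true on blue: in line, yaw 180° ± 0.5°, and a gap of about 9 mm to blue's lip. Yellow is next, with narrower opening because the green plate is near it.

>>> move_arm(
  plan=[
    [-6,6,15,0,0,-0.1],
    [-12,12,40,0,0,-0.22],
    [-18,18,70,0,0,-0.34],
    [-23,23,95,0,0,-0.46],
    [-23,23,108,0,0,-0.46],
    [-23,23,113,0,0,-0.46],
    [-23,23,113,0,0,-0.46],
    [-23,23,113,0,0,-0.46],
    [-23,23,113,0,0,-0.46],
    [-23,23,113,0,0,-0.46],
  ],
  grip=0.41,
)

```text
clock: 11.18
position: [455.3, 266.0, 46.5]
orientation: [0.001, -0.613, 0.79, -0.0]
contact_force: [0.2, 0.3, -0.3]
opening: 59.8
gripper_force: 0.0
```

```bash
python3 - <<'E'
from h import *
I=cams.snapshot('scene');s=read_state()
x=Rn.from_quat(np.roll(s['orientation'],-1)).as_matrix()[:,0]
print(toolvec([452.7,268.9,27.5]).round(1),np.round(s['position'],1),np.degrees(np.arctan2(x[1],x[0])),s['opening'])
cv2.imwrite('pics/c6.png',cv2.resize(crop(I,(325,172)),(512,512))[:,:,::-1])
E
```

```text
[-2.1  3.1 18.9] [455.1 266.1  46.4] -104.40219363916376 60.21139884222485
```

View pics/c6.png

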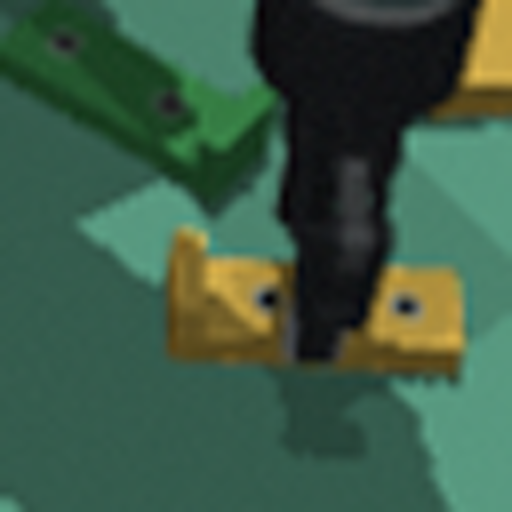

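The fingers straddle the small yellow plate between its holes, clear of the green one. I descend and grip.

>>> move_arm(
  plan=[
    [-1,2,7,0,0,0],
    [-2,3,14,0,0,0],
    [-2,3,19,0,0,0],
    [-2,3,19,0,0,0],
    [-2,3,19,0,0,0],
  ],
)

```text
clock: 11.65
position: [450.7, 268.4, 25.3]
orientation: [-0.001, -0.613, 0.79, 0.0]
contact_force: [-0.0, 0.5, -0.7]
opening: 60.0
gripper_force: 0.0
```

>>> move_arm(
  plan=[
    [0,0,0,0,0,0],
    [0,0,0,0,0,0],
    [0,0,0,0,0,0],
    [0,0,0,0,0,0],
    [0,0,0,0,0,0],
    [0,0,0,0,0,0],
    [0,0,0,0,0,0],
    [0,0,0,0,0,0],
  ],
  grip=-1,
)

```text
clock: 12.32
position: [451.9, 268.8, 26.5]
orientation: [0.0, -0.613, 0.79, -0.0]
contact_force: [-0.3, 0.1, 4.4]
opening: 38.4
gripper_force: 61.7
```

>>> move_arm(
  plan=[
    [0,0,-8,0,0,0],
    [0,0,-24,0,0,0],
    [0,0,-46,0,0,0],
    [0,0,-68,0,0,0],
    [0,0,-84,0,0,0],
    [0,0,-90,0,0,0],
    [0,0,-90,0,0,0],
    [0,0,-90,0,0,0],
  ],
)

```text
clock: 12.98
position: [450.9, 268.3, 115.5]
orientation: [-0.0, -0.613, 0.79, 0.0]
contact_force: [0.4, 0.0, -2.0]
opening: 38.2
gripper_force: 61.2
```

>>> move_arm(
  plan=[
    [9,-4,0,0,0,0.05],
    [28,-12,0,0,0,0.16],
    [56,-25,0,0,0,0.28],
    [87,-38,0,0,0,0.4],
    [118,-52,0,0,0,0.52],
    [149,-65,0,0,0,0.64],
    [180,-79,0,0,0,0.76],
    [211,-92,0,0,0,0.88],
    [240,-105,0,0,0,1.0],
    [262,-115,0,0,0,1.12],
    [277,-121,0,0,0,1.23],
    [283,-124,0,0,0,1.319],
  ],
)

```text
clock: 13.98
position: [500.3, -38.6, 114.3]
orientation: [-0.002, 0.003, 1.0, -0.0]
contact_force: [1.1, 0.7, -2.5]
opening: 38.4
gripper_force: 61.1
```

>>> move_arm(
  plan=[
    [0,0,6,0,0,0],
    [0,0,15,0,0,0],
    [0,0,24,0,0,0],
    [0,0,30,0,0,0],
    [0,0,32,0,0,0],
    [0,0,32,0,0,0],
    [0,0,32,0,0,0],
    [0,0,32,0,0,0],
  ],
)

```text
clock: 14.65
position: [501.8, -36.1, 84.4]
orientation: [0.0, -0.001, 1.0, -0.0]
contact_force: [0.5, 0.5, -1.7]
opening: 38.2
gripper_force: 61.1
```

```bash
python3 - <<'E'
from h import *
I=cams.snapshot('scene');s=read_state()
x=Rn.from_quat(np.roll(s['orientation'],-1)).as_matrix()[:,0]
print(toolvec([500.8,-36.5,63.5]).round(1),np.round(s['position'],1),np.degrees(np.arctan2(x[1],x[0])),s['opening'],np.round(s['contact_force'],1))
cv2.imwrite('pics/c7.png',cv2.resize(crop(I,(234,200)),(512,512))[:,:,::-1])
E
```

```text
[ 1.1 -0.3 21. ] [501.9 -36.2  84.5] -179.89563896916678 38.37557627947297 [ 0.7  0.3 -2. ]
```

View pics/c7.png

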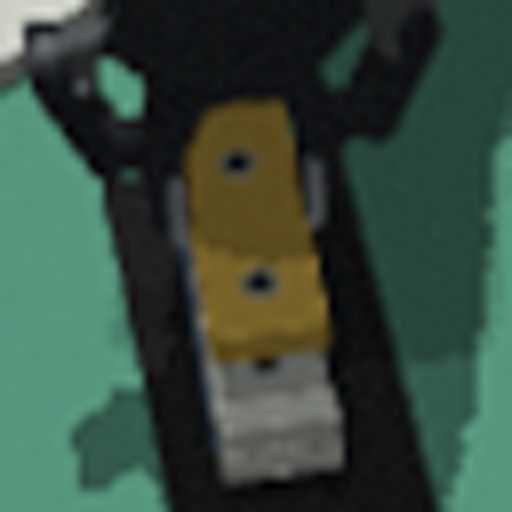

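>>> move_arm(
  plan=[
    [0.5,0,6,0,0,0],
    [1,-0.3,13,0,0,0],
    [1,-0.3,17,0,0,0],
    [1,-0.3,18,0,0,0],
    [1,-0.3,18,0,0,0],
    [1,-0.3,18,0,0,0],
    [1,-0.3,18,0,0,0],
  ],
)

```text
clock: 15.28
position: [500.6, -36.7, 66.2]
orientation: [0.0, -0.001, 1.0, -0.0]
contact_force: [0.4, 0.3, -2.0]
opening: 38.7
gripper_force: 61.1
```

```bash
python3 - <<'E'
from h import *
I=cams.snapshot('scene');s=read_state()
z=s['position'][2]-26.5+15
g=np.round(proj('scene',(s['position'][0]+40.4,-36.5,z)),1);h=hole(I,g,3.5)
print(np.round(s['position'],1),g,h,ray('scene',[h],z).round(1),'pred in scene frame',s['position'][0]+38.4+2)
E
```

```text
[500.6 -36.7  66.3] [234.  206.7] [233.9797023  206.10554804] [[538.9 -36.2  54.8]] pred in scene frame 541.0349519036864
```

>>> move_arm(
  plan=[
    [-1,0,1,0,0,0],
    [-1,0,2,0,0,0],
    [-1,0,3,0,0,0],
    [-1,0,3.7,0,0,0],
    [-1,0,3.7,0,0,0],
    [-1,0,3.7,0,0,0],
  ],
)

```text
clock: 15.83
position: [501.5, -36.7, 62.5]
orientation: [0.0, -0.001, 1.0, -0.0]
contact_force: [-0.4, -0.4, 0.2]
opening: 38.8
gripper_force: 61.2
```

>>> move_arm(
  plan=[
    [0,0,0.4,0,0,0],
    [0,0,0.5,0,0,0],
    [0,0,0.5,0,0,0],
  ],
)

```text
clock: 16.08
position: [501.4, -36.6, 62.5]
orientation: [0.0, -0.001, 1.0, -0.0]
contact_force: [-2.6, -0.1, 5.8]
opening: 38.3
gripper_force: 61.9
```

>>> move_arm(
  plan=[
    [0,0,0,0,0,0],
    [0,0,0,0,0,0],
    [0,0,0,0,0,0],
    [0,0,0,0,0,0],
    [0,0,0,0,0,0],
  ],
  grip=0.8,
)

```text
clock: 16.5
position: [501.4, -36.7, 61.8]
orientation: [0.0, -0.001, 1.0, -0.0]
contact_force: [0.6, 0.2, 1.3]
opening: 76.9
gripper_force: 0.0
```

>>> move_arm(
  plan=[
    [0,0,-15,0,0,0],
    [0,0,-45,0,0,0],
    [0,0,-75,0,0,0],
    [0,0,-100,0,0,0],
    [5,30,-110,0,0,0],
    [15,65,-110,0,0,0],
    [30,100,-110,0,0,0],
    [40,140,-110,0,0,0],
    [50,180,-110,0,0,0],
    [50,220,-110,0,0,0],
    [50,250,-110,0,0,0],
    [50,270,-110,0,0,0],
  ],
)

```text
clock: 17.5
position: [450.6, 236.2, 172.0]
orientation: [0.0, -0.002, 1.0, 0.001]
contact_force: [0.2, 0.7, -0.2]
opening: 76.5
gripper_force: 0.0
```

```bash
python3 - <<'E'
from h import *
I={n:cams.snapshot(n) for n in('scene','top')}
for n in I:
    g=[proj(n,(x,-36.5,51)) for x in((489,541) if n=='scene' else (486,538))]
    h=[hole(I[n],q,3) for q in g]; P=ray(n,h,51)[:,:2]; d=P[1]-P[0]
    print(n,P.round(1).tolist(),'mid',P.mean(0).round(1),'yaw',np.degrees(np.arctan2(d[1],d[0])).round(1),np.linalg.norm(d).round(1))
cv2.imwrite('pics/c8.png',cv2.resize(np.hstack([crop(I['scene'],(234,205)),crop(I['top'],(280,180))]),(800,400))[:,:,::-1])
E
```

```text
scene [[489.2, -36.2], [541.3, -36.2]] mid [515.3 -36.2] yaw 0.1 52.1
top [[486.0, -35.7], [538.1, -35.9]] mid [512.1 -35.8] yaw -0.2 52.0
```

View pics/c8.png

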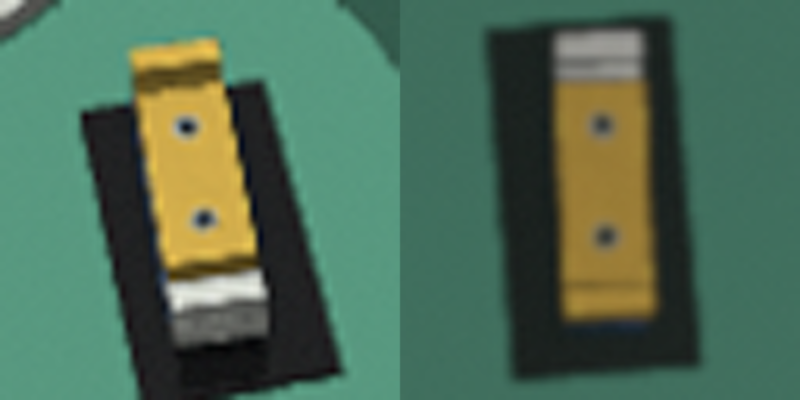

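The pile is done. Yellow's lip is above blue's (scene crop top). White's lip is at the other end with a small gap, and everything is in line. Yellow sits within 1 mm of directly above blue. I hand it in.

```bash
python3 -c "
from rig import workorder; print(workorder.finish_job())"
```

```text
the job is handed in; nothing more can be done
None
```

I stacked white on blue and yellow on white with lips alternating, gaps of about 9 mm and all in line by my camera measurements, then let go and handed the job in at about 17.5 s; no verdict came back.

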